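Rolling pin from its box to its rest

ROBOT

A 6-joint arm with a two-finger parallel gripper is mounted at the origin on a cart in front of the work surface, level with it; the furniture and walls round the work are solid. World frame = base frame: x ahead of the robot, y to its left, z up, the work surface at z = 0. Lengths are in m, angles in rad, forces in N, time in s.
With the tool pointing down it reaches from about 0.3 to 0.775 m from the base axis. Payload 14.6 kg.
Tool frame: the origin (TCP) lies at the very end of the fingers, on their centre line; the grasp point (between the pads) lies 19 mm behind it; z points along the fingers, y is the line along which they close (so a half turn about z gives the same grasp; the last joint's range is limited). The gripper opens to 94 mm and grips with 3 to 60 N. Pads are 16 mm wide; open, the fingers measure 119 mm over their backs; the gripper's body (75 mm by 177 mm) begins 78 mm behind the grasp point.
Start: joints at [-1.2, 0.3, 1.521, -0, 1.321, -0.067], TCP at [0.233, -0.498, 0.205] pointing down, gripper open.
Joint ranges: [-3.03, 3.03], [-0.79, 2.21], [0.23, 2.52], [-1.04, 4.18], [0, 3.07], [-2.55, 2.55]. Speed limits (rad/s): [2.22, 2.22, 2.57, 3.14, 3.14, 3.14].

INTERFACE

Orientations are given as [roll, pitch, yaw] about the fixed x, y, z axes, in that order (R = Rz(yaw) Ry(pitch) Rx(roll)).
In Python, from station import status, vision, order, silhouettes gives the robot as it stands. The module is installed in compiled form; this text tells all that it offers.
- The arm moves only by the shell command python3 -m pendant 'ROWS' [FORCE]. ROWS is JSON, one flat list of numbers, 7 for each row, row after row: the shift along the tool's x, y, z in units of 500 mm (1.0 is 500 mm), then the turn, a rotation vector about the tool's x, y, z in units of 90 degrees (1.0 is 90 degrees), then the opening, from -1 (shut) to 1 (fully open). A call has 1 to 12 rows; each row is the pose to reach, as a shift and turn from the pose commanded when the call began, along the tool's axes at that moment; what a row does not reach only later rows make up. A row lasts 1/10 s, in which the tool goes at most 50 mm and 8.59 degrees, less where a joint would pass 70% of its speed; a pose out of reach is approached as far as the arm can. A call with a number of a shift or a turn outside -1 to 1 is refused whole. A call with a gripper value outside its range is refused whole. The fingers move at their own pace and stop on an object; FORCE is the grip in N (left out, the last holds). Time passes only in rows, so rows that repeat a pose let the fingers close. It gives the time, the measured TCP pose, the force, the opening and the grip force at its end, in the units of the state.
- status.get_obs(): the state, without advancing time (a new reading comes with each control period).
- vision.camera(name): name is "scene" or "top" or "wrist"; returns a dict with "pixels" (480x640x3 uint8, red, green, blue), "K" (3x3 intrinsics, pixels), "R" (3x3) and "t" (3): a world point X has camera coordinates R X + t. Camera axes: x right, y down, z forward; pixel columns grow to the right and rows downward; lengths in m; the calibration is good to about 2 mm. A picture is of the moment at which its call begins. There is no depth.
- order.hand_in(): hands the job in; it is judged then, once.
Trained networks look in a picture, given as the dict that the camera call returned (one of the last four; its "shot" number tells which), for a name from the list of things; names that differ only in an ending like _2 or _b are one class to them, and where a whole thing is asked for, a point or a joint stands for the part that bears it (a point fixed in the world has none). Each returns a list of dicts, best first, with "score" (0 to 1); they miss things now and then, are a little off and sometimes report something else, mostly with a low value. They report only what shows in the picture. A call takes as long as a camera call. They do not tell look-alikes from the thing itself.
- silhouettes(target, picture): "region" (480x640 bool, what is visible of it) and "extent" ([left, top, right, bottom] in pixels, round what is visible of it).
The state is a dict: "time_s": time; "qpos": joint angles; "joint_vel": joint speeds; "tau": joint torques, N m; "ee_pos": TCP position; "eef_rot": TCP orientation; "force": force on the tool from outside, world axes, zero at the start; "moment": the same for the moment, N m; "grip_width": finger opening in m; "grip_force": force on a finger pad.
Only numpy, scipy, OpenCV 4.12 (cv2) and the standard library are available. Lean on these libraries where they do the work, as an engineer would, in place of code of your own. Each camera call takes 0.05 s, during which the arm holds its last target. There are 200 camera calls.

TASK

Lift the rolling pin out of its snug dark box by one of its red handles, lay it gently down on the wooden board across the sink and let go of it. Then take it by the barrel and lower it onto the grey rest until both handles have settled in the V grooves of the two blocks; only then let go, leaving it lying there. Do not drop or force it, and do not disturb the mug, the pot and the glass.

Things in the scene. Friction and masses are not known exactly. Their poses are not given: they have to be found in the camera images.
- pin: Wooden rolling pin, 172 mm long, 0.14 kg: pale barrel 44 mm in diameter, 100 mm long, with a fixed red handle 22 mm in diameter, 36 mm long, at each end. Origin in its middle, on its axis; x along the pin, handles at x = 50 to 86 and -50 to -86 mm. It starts lying in the box along the box's x. Set down still, it does not roll away.
- box: Fixed dark wooden box, open top, 116 (x) x 64 (y) mm; origin under its centre on the worktop. Floor 6 mm thick, inside 106 x 50 mm; long sides 50 mm high, level with the barrel's top (no room for fingers beside it); ends only 14 mm high, the handles stick out over them, 28 mm clear beyond each, axis 28 mm above the worktop.
- board: Fixed wooden board with two dark strips, lying across the sink, its top 16 mm above the worktop; 200 mm (x) by 210 mm (y); origin under its centre at worktop height. A pin lying on it has its axis 38 mm above the worktop, its handles 11 mm clear of the board.
- rest: Fixed rest: grey plate 176 (x) x 76 x 10 mm; origin under its centre on the worktop. Two blue-green blocks stand at x = 54 to 84 and -54 to -84 mm, 64 mm wide (y), up to 44 mm high; a 90 degree V groove runs along x through their tops, 39 mm wide, its bottom at 24.4 mm. Seated, the pin's axis is at 40 mm, its barrel between the blocks with 4 mm spare at each end.
- spot_mug: Bystander: cream mug with yellow-brown spots, 94 x 71 x 65 mm, loose; origin under its centre.
- white_pot: Bystander: small white pot, 60 mm wide, 46 mm high, loose; origin under its centre.
- check_glass: Bystander: glass with a chequered band, 67 mm wide, 81 mm high, loose; origin under its centre.
- area (a point): Middle of the working area, on the bare worktop (not to be handled). Beware: a fixed wooden post of the niche, 22 x 62 mm, floor to ceiling, stands beside the robot at world x = 0.12, y = 0.25 (centre). An arm with a wide shoulder strikes it when it turns to face ahead; it must stay turned to the right (-y) and reach left with the tool tilted along the pin.
Mind the look-alikes: they are no part of the job. Several things have the shape of the rest; the one meant has the colours described above.

How it is judged:
On the way, in this order (a step that is already met when the one before it is completed fails the run):
1. the pin lies on the board, let go of and at rest, its middle within 80 mm of the board's middle along each of its sides (x of pin in the frame of board between -0.08 and 0.08 m and y of pin in the frame of board between -0.08 and 0.08 m and z of pin in the frame of board between 0.034 and 0.042 m and contact force between the fingers and pin below 0.1 N and linear speed of pin below 0.03 m/s), for 0.2 s.
2. both handles are down in the grooves of the rest (pin's axis within 4 mm of its seated height, within 0.06 rad of the rest's direction) while the fingers still touch the pin (x of pin in the frame of rest between -0.007 and 0.007 m and y of pin in the frame of rest between -0.004 and 0.004 m and z of pin in the frame of rest between 0.036 and 0.044 m and angle between the x axis of pin and the x axis of rest, either way round below 0.06 rad and contact force between the fingers and pin above 0.3 N), for 0.1 s.
At the end, for the whole second after the job is handed in: The pin lies at rest with both handles settled in the V grooves: its middle within 7 mm along and 3 mm across of the rest's middle, its axis 37 to 42.5 mm above the rest's underside and within 0.04 rad of the rest's direction (x of pin in the frame of rest between -0.007 and 0.007 m and y of pin in the frame of rest between -0.003 and 0.003 m and z of pin in the frame of rest between 0.037 and 0.0425 m and angle between the x axis of pin and the x axis of rest, either way round below 0.04 rad and linear speed of pin below 0.01 m/s and angular speed of pin below 0.15 rad/s); the robot touches nothing.
It fails at once if the mug is pushed more than 25 mm or tipped over (distance of spot_mug from where it was at the start of the episode above 0.025 m or angle between spot_mug's own z axis and vertical above 0.3 rad).
It fails at once if the pot is pushed more than 25 mm or tipped over (distance of white_pot from where it was at the start of the episode above 0.025 m or angle between white_pot's own z axis and vertical above 0.3 rad).
It fails at once if the glass is pushed more than 25 mm or tipped over (distance of check_glass from where it was at the start of the episode above 0.025 m or angle between check_glass's own z axis and vertical above 0.3 rad).
It fails at once if the pin is dropped or pressed hard (over 60 N) onto the board or the rest (contact force between pin and board above 60 N or contact force between pin and rest above 60 N).
It also fails if it takes over 51 s, if anything falls off the work surface, if the arm or the gripper's body presses on something with over 40 N, if the wrist force passes 120 N, or if a joint passes its speed limit or range.

## Working session

There is one attempt and no reset: what is moved stays moved. The work goes in short steps, Python scripts to look and compute and a shell command to move; the robot and the scene stay as the last step left them, time stands still between calls to the robot, and variables do not carry over. Pictures are saved under pics/ and viewed, at most 14 in all, crops included, and the job is handed in when it is done.

```bash
mkdir -p pics; python3 - <<'E'
from station import status, vision
import cv2, pickle
import numpy as np
o=status.get_obs(); print({k:np.round(v,3).tolist() for k,v in o.items()})
P={}
for n in ("scene","top"):
    p=vision.camera(n);P[n]=p
    cv2.imwrite(f"pics/{n}0.png",p["pixels"][:,:,::-1])
    print(n,p["shot"],np.round(p["K"],1).tolist(),np.round(p["R"],3).tolist(),np.round(p["t"],3).tolist())
pickle.dump(P,open("p0.pkl","wb"))
E
```

```text
{'time_s': 0.0, 'qpos': [-1.2, 0.3, 1.522, 0.0, 1.321, -0.067], 'joint_vel': [0.0, -0.001, 0.001, 0.001, -0.0, -0.001], 'tau': [0.001, -53.181, -35.274, 0.071, 0.024, -0.0], 'ee_pos': [0.233, -0.498, 0.205], 'eef_rot': [-3.14, -0.0, 0.438], 'force': [0.081, 0.17, -0.271], 'moment': [-0.001, 0.013, -0.021], 'grip_force': 0.0, 'grip_width': 0.094}
scene 1 [[518.4, 0.0, 313.9], [0.0, 518.4, 240.8], [0.0, 0.0, 1.0]] [[0.74, -0.672, 0.024], [-0.369, -0.437, -0.82], [0.562, 0.598, -0.571]] [-0.577, 0.109, 1.166]
top 2 [[545.5, 0.0, 316.8], [0.0, 545.5, 237.6], [0.0, 0.0, 1.0]] [[-0.146, -0.989, 0.001], [-0.916, 0.135, -0.379], [0.375, -0.056, -0.926]] [-0.181, 0.578, 1.411]
```

View pics/scene0.png

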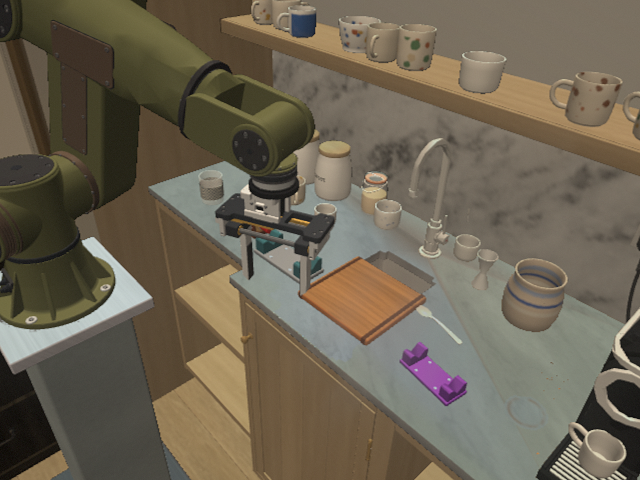

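View pics/top0.png

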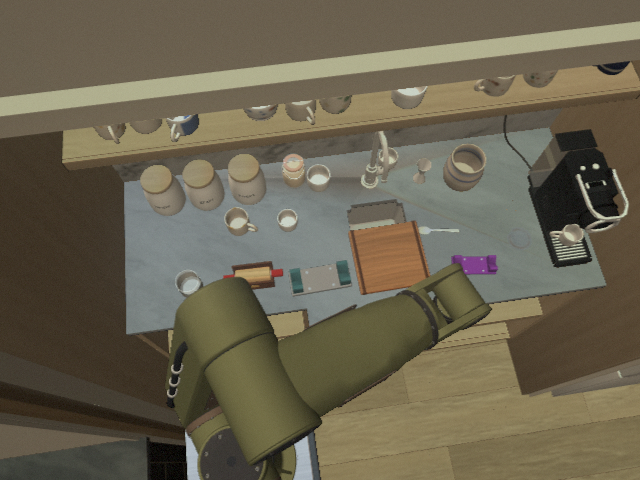

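The scene view shows a purple decoy rest at (433,373), with the gripper hiding the real rest. In the top view the pin is in its box at (253,273), the grey/teal rest at (320,277), the board at (390,257), the mug at (237,220), the pot at (288,218) and the glass at (188,283).

```bash
cat > h.py <<'E'
import numpy as np, cv2
from scipy.spatial.transform import Rotation as Ro
def ray(p,uv):
    d=np.array(p["R"]).T@np.linalg.inv(p["K"])@np.array([*uv,1.]); c=-np.array(p["R"]).T@np.array(p["t"]); return c,d
def plane(p,uv,z):
    c,d=ray(p,uv); return c+d*(z-c[2])/d[2]
def proj(p,X):
    q=np.array(p["K"])@(np.array(p["R"])@np.array(X)+np.array(p["t"])); return q[:2]/q[2]
def tri(*obs):
    A=np.zeros((3,3));b=np.zeros(3)
    for p,uv in obs:
        c,d=ray(p,uv); d/=np.linalg.norm(d); M=np.eye(3)-np.outer(d,d); A+=M;b+=M@c
    return np.linalg.solve(A,b)
def toolR(o): return Ro.from_euler('xyz',o["eef_rot"]).as_matrix()
def rel(o,pos,R):
    "row (shift in 500mm, rotvec in 90deg) from the current pose to pos,R"
    R0=toolR(o); return np.round(np.r_[R0.T@(np.array(pos)-o["ee_pos"])/.5, Ro.from_matrix(R0.T@R).as_rotvec()/(np.pi/2)],4)
E
python3 - <<'E'
from h import *
from station import vision,silhouettes
p=vision.camera("top"); print(-np.array(p["R"]).T@p["t"])
Z=dict(pin=.028,box=.03,rest=.02,board=.016,spot_mug=.03,white_pot=.023,check_glass=.04)
for n,z in Z.items():
    for s in silhouettes(n,p)[:3]:
        m=s["region"].astype(np.uint8); (c,wh,a)=cv2.minAreaRect(cv2.findNonZero(m))
        print(n,round(s["score"],2),s["extent"],m.sum(),np.round(c),np.round(wh),round(a),plane(p,c,z).round(3), [plane(p,q,z).round(3)[:2].tolist() for q in cv2.boxPoints((c,wh,a))])
im=cv2.resize(p["pixels"][190:330,160:460],(800,373),interpolation=cv2.INTER_CUBIC); cv2.imwrite("pics/topc.png",im[:,:,::-1])
E
```

```text
[-0.02554121 -0.17725325  1.52556915]
pin 0.94 [224.0, 269.5, 279.8, 280.2] 511 [253. 275.] [13. 59.] 84 [ 0.493 -0.068  0.028] [[0.516, 0.017], [0.511, -0.154], [0.47, -0.153], [0.476, 0.016]]
box 0.65 [232.0, 260.3, 273.1, 286.0] 431 [253. 276.] [26. 41.] 83 [ 0.489 -0.068  0.03 ] [[0.531, -0.009], [0.528, -0.127], [0.448, -0.127], [0.451, -0.01]]
rest 0.86 [286.1, 261.4, 352.5, 298.2] 1568 [319. 278.] [27. 61.] 81 [ 0.458 -0.258  0.02 ] [[0.498, -0.169], [0.502, -0.347], [0.419, -0.345], [0.416, -0.171]]
rest 0.83 [449.9, 254.8, 497.3, 271.0] 694 [474. 264.] [46. 18.] 0 [ 0.434 -0.712  0.02 ] [[0.417, -0.639], [0.472, -0.652], [0.452, -0.786], [0.398, -0.771]]
board 0.78 [349.3, 221.8, 428.8, 293.7] 4488 [389. 256.] [67. 72.] 79 [ 0.495 -0.471  0.016] [[0.595, -0.363], [0.608, -0.584], [0.399, -0.575], [0.389, -0.365]]
board 0.59 [223.7, 210.6, 254.4, 235.9] 600 [238. 223.] [33. 24.] 54 [ 0.667 -0.041  0.016] [[0.696, 0.016], [0.735, -0.047], [0.639, -0.097], [0.601, -0.034]]
board 0.38 [289.1, 258.8, 348.0, 291.3] 1469 [319. 278.] [27. 60.] 81 [ 0.46  -0.258  0.016] [[0.498, -0.17], [0.503, -0.346], [0.422, -0.345], [0.417, -0.173]]
spot_mug 0.83 [226.1, 206.9, 255.3, 237.8] 601 [238. 222.] [31. 24.] 59 [ 0.664 -0.043  0.03 ] [[0.694, 0.01], [0.727, -0.056], [0.633, -0.095], [0.602, -0.03]]
white_pot 0.61 [273.9, 208.1, 296.3, 231.7] 381 [287. 220.] [22. 20.] 90 [ 0.652 -0.188  0.023] [[0.693, -0.163], [0.684, -0.223], [0.612, -0.213], [0.621, -0.154]]
check_glass 0.86 [172.7, 269.2, 201.3, 296.5] 532 [187. 282.] [25. 25.] 45 [0.496 0.118 0.04 ] [[0.503, 0.167], [0.549, 0.115], [0.489, 0.068], [0.444, 0.12]]
```

View pics/topc.png

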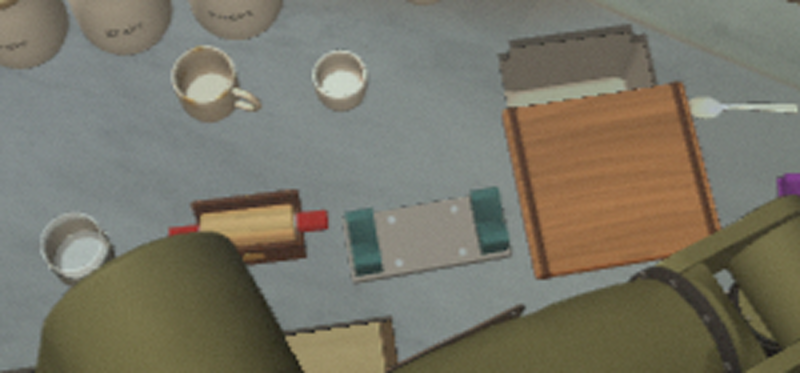

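```bash
cat >> h.py <<'E'
def tilt(th,psi=0):
    "tool z leaning to +y by th, tool y = world x turned by psi"
    s,c=np.sin(th),np.cos(th); return Ro.from_euler('z',psi).as_matrix()@np.array([[0,1,0],[c,0,s],[s,0,-c]])
E
python3 - <<'E'
from h import *
from station import status
o=status.get_obs()
print(rel(o,[.40,-.42,.26],tilt(np.radians(30))))
E
```

```text
[ 0.3684 -0.     -0.1092  0.1886  0.2966 -0.704 ]
```

```bash
python3 -m pendant '[0.368,0,-0.109,0.189,0.297,-0.704,1, 0.368,0,-0.109,0.189,0.297,-0.704,1, 0.368,0,-0.109,0.189,0.297,-0.704,1, 0.368,0,-0.109,0.189,0.297,-0.704,1, 0.368,0,-0.109,0.189,0.297,-0.704,1, 0.368,0,-0.109,0.189,0.297,-0.704,1, 0.368,0,-0.109,0.189,0.297,-0.704,1, 0.368,0,-0.109,0.189,0.297,-0.704,1, 0.368,0,-0.109,0.189,0.297,-0.704,1, 0.368,0,-0.109,0.189,0.297,-0.704,1]'
python3 - <<'E'
from h import *
from station import status,vision
import pickle
o=status.get_obs(); print({k:np.round(v,3).tolist() for k,v in o.items()})
p=vision.camera("wrist");pickle.dump((p,o),open("w1.pkl","wb"))
cv2.imwrite("pics/w1.png",p["pixels"][:,:,::-1]); print(-np.array(p["R"]).T@p["t"])
E
```

```text
time_s: 1.5
ee_pos: [0.3999, -0.4203, 0.2591]
eef_rot: [-3.141, -0.526, 1.571]
force: [-0.4, -0.6, 0.3]
grip_width: 0.0943
grip_force: 0.0
{'time_s': 1.5, 'qpos': [-1.001, 0.605, 1.046, 0.293, 1.93, -0.959], 'joint_vel': [0.002, -0.031, 0.018, -0.002, -0.023, 0.048], 'tau': [-0.16, -69.155, -36.432, 0.789, 1.595, -0.807], 'ee_pos': [0.4, -0.42, 0.259], 'eef_rot': [-3.141, -0.526, 1.571], 'force': [-0.431, -0.621, 0.271], 'moment': [-0.267, -0.106, -0.032], 'grip_force': 0.0, 'grip_width': 0.094}
[ 0.40008614 -0.44472317  0.45200134]
```

View pics/w1.png

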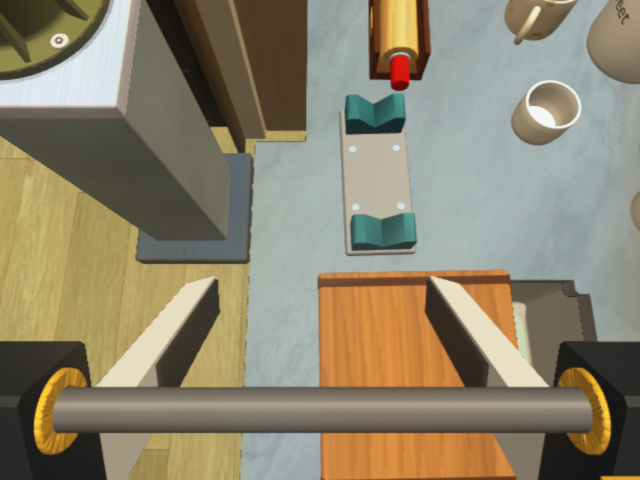

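```bash
python3 - <<'E'
from h import *
import pickle
from station import vision
t=pickle.load(open("p0.pkl","rb"))["top"]; s=pickle.load(open("p0.pkl","rb"))["scene"]
for z in (0,.2,.4,.6,.8,1.): print(z,[proj(t,[x,y,z]).round().tolist() for x,y in ((0,0),(.109,.219),(.131,.219),(.131,.281))],"scene base",proj(s,[0,0,z]).round())
# joint model fit: q1..; wrist centre radial/height
p=vision.camera("top"); im=cv2.resize(p["pixels"][240:480,100:420],(800,600)); cv2.imwrite("pics/top2.png",im[:,:,::-1])
E
```

```text
0 [[247.0, 461.0], [160.0, 430.0], [160.0, 421.0], [136.0, 425.0]] scene base [ 57. 289.]
0.2 [[236.0, 461.0], [137.0, 425.0], [137.0, 416.0], [110.0, 420.0]] scene base [ 32. 214.]
0.4 [[222.0, 461.0], [106.0, 419.0], [106.0, 408.0], [74.0, 413.0]] scene base [  0. 120.]
0.6 [[202.0, 461.0], [62.0, 411.0], [63.0, 397.0], [24.0, 403.0]] scene base [-40.  -1.]
0.8 [[170.0, 461.0], [-5.0, 397.0], [-4.0, 380.0], [-53.0, 387.0]] scene base [ -94. -159.]
1.0 [[115.0, 462.0], [-120.0, 375.0], [-117.0, 351.0], [-184.0, 361.0]] scene base [-168. -379.]
```

View pics/top2.png

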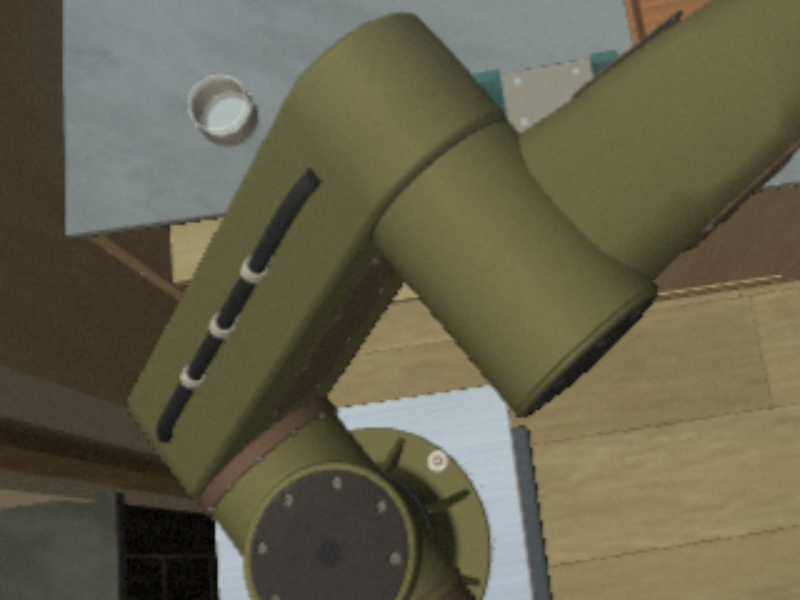

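```bash
python3 - <<'E'
from h import *
import pickle
from scipy.optimize import least_squares
S=[([-1.2,.3,1.522,0,1.321,-.067],[.233,-.498,.205],[-3.14,0,.438])]
o=pickle.load(open("w1.pkl","rb"))[1]; S.append((o["qpos"],o["ee_pos"],o["eef_rot"]))
def fk(v,q,zt):
    d1,a2,L,b,d6=v; f=a2*np.sin(q[1])+L*np.sin(q[1]+q[2]); z=d1+a2*np.cos(q[1])+L*np.cos(q[1]+q[2])
    return Ro.from_euler('z',q[0]).apply([f,b,z])+d6*zt
def res(v): return np.concatenate([fk(v,q,Ro.from_euler('xyz',e).as_matrix()[:,2])-p for q,p,e in S])
r=least_squares(res,[.3,.5,.5,.03,.27]); print(r.x.round(4),r.fun.round(4))
# orientation model
q=o["qpos"]; A=Ro.from_euler
for s in (1,-1):
  R=A('z',q[0])*A('y',q[1]+q[2])*A('z',s*q[3])*A('y',q[4])*A('z',q[5]); print(s,(R.inv()*A('xyz',o["eef_rot"])).as_rotvec().round(3))
q,p,e=S[0]; R=A('z',q[0])*A('y',q[1]+q[2])*A('y',q[4])*A('z',q[5]); print((R.inv()*A('xyz',e)).as_rotvec().round(3))
t=pickle.load(open("p0.pkl","rb"))["top"]; v=r.x;q=o["qpos"]
for w in (.1,.15,.2,.22,.24,.26):
  for rr in (-.09,.09):
    a=[proj(t,Ro.from_euler('z',q[0]).apply([rr*np.cos(q[1])+k*np.sin(q[1]),w,v[0]-rr*np.sin(q[1])+k*np.cos(q[1])])) for k in (-.06,0,v[1])]
    print(w,rr,[((x-[100,240])*2.5).round().tolist() for x in a])
E
```

```text
[0.1664 0.4321 0.4362 0.0375 0.2645] [ 0.0011 -0.0008  0.0013 -0.0011  0.0004 -0.0013]
1 [0.    0.    1.571]
-1 [-0.582 -0.102  1.323]
[0.    0.    1.571]
0.1 -0.09 [[186.0, 548.0], [204.0, 521.0], [375.0, 262.0]]
0.1 0.09 [[329.0, 445.0], [350.0, 418.0], [536.0, 165.0]]
0.15 -0.09 [[155.0, 504.0], [172.0, 476.0], [331.0, 209.0]]
0.15 0.09 [[300.0, 406.0], [319.0, 378.0], [495.0, 119.0]]
0.2 -0.09 [[124.0, 461.0], [140.0, 432.0], [289.0, 157.0]]
0.2 0.09 [[270.0, 369.0], [289.0, 340.0], [455.0, 75.0]]
0.22 -0.09 [[112.0, 445.0], [128.0, 415.0], [272.0, 137.0]]
0.22 0.09 [[259.0, 354.0], [277.0, 325.0], [440.0, 58.0]]
0.24 -0.09 [[100.0, 428.0], [115.0, 398.0], [256.0, 117.0]]
0.24 0.09 [[248.0, 339.0], [265.0, 310.0], [424.0, 40.0]]
0.26 -0.09 [[89.0, 411.0], [103.0, 381.0], [239.0, 97.0]]
0.26 0.09 [[236.0, 324.0], [253.0, 295.0], [409.0, 23.0]]
```

Top view of the arm: the shoulder's outer face is very close to where the post stands, so I'll keep joint 1 turned right and approach slowly with a 45° tilt. The wrist view shows the pin's red handle at (400,72), the rest at (378,175) and the board's left edge at y≈275. My kinematic fit agrees to about 1 mm.

```bash
python3 - <<'E'
from h import *
from station import status
o=status.get_obs()
print(rel(o,[.48,-.27,.20],tilt(np.radians(45))))
E
```

```text
[ 2.003e-01  1.600e-01  2.539e-01  2.000e-04  1.665e-01 -9.000e-04]
```

```bash
python3 -m pendant '[0.1,0.08,0.127,0,0.083,0,1, 0.2,0.16,0.254,0,0.166,0,1, 0.2,0.16,0.254,0,0.166,0,1, 0.2,0.16,0.254,0,0.166,0,1, 0.2,0.16,0.254,0,0.166,0,1, 0.2,0.16,0.254,0,0.166,0,1]'
cat > meas.py <<'E'
from h import *
from station import status,vision,silhouettes
import pickle,sys
o=status.get_obs(); print("q",np.round(o["qpos"],3),"tau1",round(o["tau"][0],2),"F",np.round(o["force"],1), np.round(o["ee_pos"],4), np.round(o["eef_rot"],4))
p=vision.camera("wrist");pickle.dump((p,o),open(sys.argv[1]+".pkl","wb"))
cv2.imwrite(f"pics/{sys.argv[1]}.png",p["pixels"][:,:,::-1])
E
python3 meas.py w2
```

```text
time_s: 2.2
ee_pos: [0.4798, -0.2699, 0.2007]
eef_rot: [3.142, -0.784, 1.571]
force: [0.9, 0.3, -0.4]
grip_width: 0.0942
grip_force: 0.0
q [-0.82   0.628  1.244  0.526  1.858 -0.825] tau1 2.39 F [ 0.9  0.3 -0.4] [ 0.4798 -0.2699  0.2007] [ 3.1416 -0.7841  1.5711]
```

View pics/w2.png

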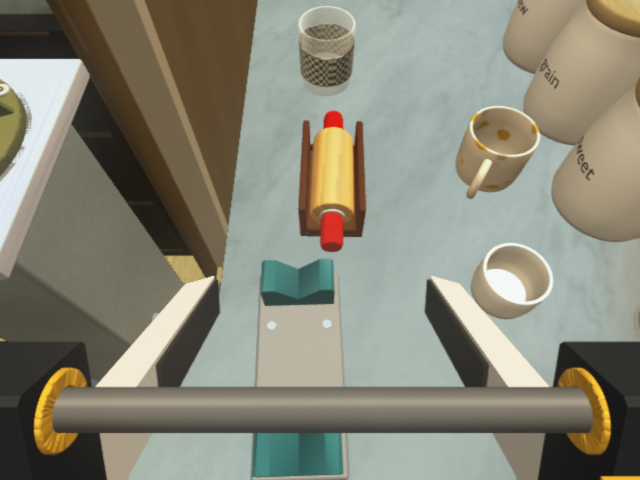

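The wrist view shows the pin lying in its box, with the right handle at (332,230) and the left at (333,118). The rest's near block is at (297,283), and the mug and pot are clear on the right.

```bash
cat > fit.py <<'E'
from h import *
import pickle
from scipy.optimize import least_squares
def comps(p,kind,amin=60):
    h=cv2.cvtColor(p["pixels"],cv2.COLOR_RGB2HSV).astype(int); H,S,V=h[...,0],h[...,1],h[...,2]
    m=((H<6)|(H>174))&(S>190)&(V>90) if kind=="red" else (H>80)&(H<98)&(S>110)
    n,l,st,c=cv2.connectedComponentsWithStats(m.astype(np.uint8))
    return [(np.array([s[0],s[1],s[0]+s[2]-1,s[1]+s[3]-1]),s[4]) for s in st[1:] if s[4]>amin]
def ext(p,X):
    u=np.array([proj(p,x) for x in X]); return np.r_[u.min(0),u.max(0)]-.0
def pinpts(v,a,b,r=.011):
    x,y,z,yaw=v; P=[]
    for s in (a,b):
        for t in np.linspace(0,2*np.pi,24,endpoint=False): P.append([s,r*np.cos(t),r*np.sin(t)])
    return Ro.from_euler('z',yaw).apply(P)+[x,y,z]
def blockpts(v,sg):
    x,y,z,yaw=v; P=[[sg*a,b,h] for a in (.054,.084) for b in (-.032,.032) for h in (.010,.044)]
    return Ro.from_euler('z',yaw).apply(P)+[x,y,z]
E
python3 - <<'E'
from fit import *
for f in ("w1","w2"):
    p,_=pickle.load(open(f+".pkl","rb"))
    print(f,[(k,[(c[0].tolist(),c[1]) for c in comps(p,k)]) for k in ("red","teal")])
E
```

```text
w1 [('red', [([390, 56, 409, 87], np.int32(547))]), ('teal', [([346, 94, 404, 131], np.int32(1670)), ([355, 215, 381, 242], np.int32(570)), ([401, 214, 415, 240], np.int32(197))])]
w2 [('red', [([325, 111, 341, 127], np.int32(239)), ([321, 213, 342, 244], np.int32(620))]), ('teal', [([264, 262, 279, 290], np.int32(236)), ([320, 262, 331, 288], np.int32(87)), ([278, 269, 297, 287], np.int32(79)), ([253, 433, 341, 475], np.int32(3259))])]
```

```bash
sed -i 's/(S>190)&(V>90)/(S>170)\&(V>45)/; s/(S>110)/(S>60)\&(H>82)/' fit.py; cat > pinfit.py <<'E'
from fit import *
import sys
P=[pickle.load(open(f+".pkl","rb"))[0] for f in ("w1","w2")]
C=[[comps(p,k) for k in ("red","teal")] for p in P]
for c in C: print([[(x[0].tolist(),int(x[1])) for x in k] for k in c])
E
python3 pinfit.py
```

```text
[[([389, 55, 410, 89], 606)], [([345, 93, 405, 133], 2076), ([351, 213, 416, 247], 1851)]]
[[([324, 111, 342, 127], 261), ([320, 212, 343, 248], 734)], [([261, 259, 333, 303], 2749), ([253, 433, 342, 476], 3751)]]
```

```bash
cat >> pinfit.py <<'E'
def rp(v):
    return np.r_[(ext(P[0],pinpts(v,.05,.086))-C[0][0][0][0])[[0,2,3]],(ext(P[1],pinpts(v,.05,.086))-C[1][0][1][0])[[0,2,3]],(ext(P[1],pinpts(v,-.05,-.086))-C[1][0][0][0])[[0,1,2]]]
def rr(v):
    return np.r_[ext(P[0],blockpts(v,-1))-C[0][1][0][0],ext(P[0],blockpts(v,1))-C[0][1][1][0],ext(P[1],blockpts(v,-1))-C[1][1][0][0],(ext(P[1],blockpts(v,1))-C[1][1][1][0])[[0,2]]]
for f,v0 in ((rp,[.49,-.07,.028,-1.57]),(rr,[.46,-.26,0,-1.57])):
    r=least_squares(f,v0,loss="soft_l1",x_scale=[.01,.01,.01,.1]); print(r.x.round(4),r.fun.round(1), "z fixed:",end="")
    g=lambda u:f([u[0],u[1],v0[2],u[2]]); r=least_squares(g,[v0[0],v0[1],v0[3]],loss="soft_l1",x_scale=[.01,.01,.1]); print(r.x.round(4),r.fun.round(1))
E
python3 pinfit.py; python3 -c "
from station import status;import numpy as np;o=status.get_obs();print(o['time_s'],np.round(o['tau'],2),np.round(o['qpos'],3))"
```

```text
[[([389, 55, 410, 89], 606)], [([345, 93, 405, 133], 2076), ([351, 213, 416, 247], 1851)]]
[[([324, 111, 342, 127], 261), ([320, 212, 343, 248], 734)], [([261, 259, 333, 303], 2749), ([253, 433, 342, 476], 3751)]]
[ 0.4911 -0.0526  0.0146 -1.5888] [-0.6 -2.1  0.4  1.1  0.3  0.3 -0.5 -1.2  0.7] z fixed:[ 0.4903 -0.061  -1.5917] [ 0.6 -0.4 -0.1 -0.1  0.   1.3 -1.  -4.8  0.8]
[ 0.46   -0.2508 -0.0072 -1.543 ] [-0.7  0.1  0.2  0.8 -1.8 -2.6 -0.3  1.   0.4 -1.7  1.5  0.6 -0.3  0.4] z fixed:[ 0.46   -0.2543 -1.5479] [-0.1 -0.8  1.8  0.4 -1.6 -1.5  0.9  2.5 -0.7 -1.7  2.   1.2 -2.9  0.3]
2.25 [ 1.720e+00 -6.822e+01 -3.237e+01  1.300e+00  1.380e+00  4.000e-02] [-0.822  0.628  1.244  0.526  1.858 -0.825]
```

```bash
python3 - <<'E'
from h import *
from station import status
o=status.get_obs()
print(rel(o,[.489,-.198,.09],tilt(np.radians(45),-.02)))
E
```

```text
[-0.0537  0.0186  0.2596 -0.0085  0.001   0.0089]
```

```bash
cat > st.py <<'E'
from h import *
from station import status
o=status.get_obs(); print("q",np.round(o["qpos"],3),"tau1",round(o["tau"][0],2),"M",np.round(o["moment"],2),"v",np.abs(o["joint_vel"]).max().round(3))
E
python3 -m pendant '[-0.014,0.005,0.065,-0.002,0,0.002,0.1, -0.027,0.009,0.13,-0.004,0,0.004,0.1, -0.027,0.009,0.13,-0.004,0,0.004,0.1,-0.027,0.009,0.13,-0.004,0,0.004,0.1]'; python3 st.py;python3 -m pendant '[-0.014,0.005,0.065,-0.002,0,0.002,0.1, -0.027,0.009,0.13,-0.004,0,0.004,0.1, -0.027,0.009,0.13,-0.004,0,0.004,0.1,-0.027,0.009,0.13,-0.004,0,0.004,0.1]'; python3 st.py
```

```text
time_s: 2.65
ee_pos: [0.4842, -0.2348, 0.1457]
eef_rot: [3.141, -0.784, 1.562]
force: [-0.5, -0.3, -0.2]
grip_width: 0.0655
grip_force: 0.0
q [-0.78   0.639  1.363  0.539  1.722 -0.852] tau1 1.08 M [-0.26 -0.04 -0.01] v 0.029
time_s: 3.05
ee_pos: [0.4896, -0.1988, 0.0908]
eef_rot: [3.139, -0.784, 1.554]
force: [0.5, -0.7, -0.3]
grip_width: 0.0513
grip_force: 0.0
q [-0.735  0.67   1.457  0.562  1.59  -0.877] tau1 1.09 M [-0.3  -0.11  0.02] v 0.016
```

```bash
python3 meas.py w3; python3 - <<'E'
from fit import *
p,o=pickle.load(open("w3.pkl","rb")); c=comps(p,"red"); print(c)
c=sorted(c,key=lambda k:-k[1])[0][0]
f=lambda v:(ext(p,pinpts([v[0],v[1],.028,-1.59],.05,.086))-c)[[0,2,3]]
r=least_squares(f,[.49,-.063]); print(r.x,r.fun)
f=lambda v:(ext(p,pinpts([v[0],v[1],v[2],-1.59],.05,.086))-c)[[0,2,3]]
r=least_squares(f,[.49,-.063,.028]); print(r.x,r.fun)
E
```

```text
q [-0.735  0.67   1.457  0.562  1.59  -0.877] tau1 1.09 F [ 0.5 -0.7 -0.3] [ 0.4896 -0.1988  0.0908] [ 3.1394 -0.7839  1.5543]
[(array([308,  72, 333,  92], dtype=int32), np.int32(425)), (array([303, 211, 336, 265], dtype=int32), np.int32(1640))]
[ 0.49048911 -0.0609008 ] [-0.58823352  0.5882619  -0.0271528 ]
[ 0.4905138  -0.05661932  0.01923992] [ 0.00000000e+00  1.70530257e-13 -5.68434189e-14]
```

```bash
python3 -m pendant '[0,0,0.04,0,0,0,0.1, 0,0,0.08,0,0,0,0.1, 0,0,0.1,0,0,0,0.1, 0,0,0.1,0,0,0,0.1]'; python3 st.py;python3 -m pendant '[0,0,0.03,0,0,0,0.1, 0,0,0.06,0,0,0,0.1, 0,0,0.08,0,0,0,0.1, 0,0,0.08,0,0,0,0.1]'; python3 st.py
```

```text
time_s: 3.5
ee_pos: [0.4899, -0.1621, 0.0542]
eef_rot: [3.141, -0.785, 1.554]
force: [0.2, -0.0, 0.6]
grip_width: 0.0516
grip_force: 0.0
q [-0.689  0.687  1.535  0.589  1.492 -0.896] tau1 0.8 M [-0.33 -0.1   0.01] v 0.025
time_s: 3.9
ee_pos: [0.4897, -0.1323, 0.0244]
eef_rot: [-3.139, -0.786, 1.552]
force: [-0.2, 0.2, 0.1]
grip_width: 0.0515
grip_force: 0.0
q [-0.65   0.709  1.588  0.615  1.415 -0.913] tau1 0.58 M [-0.33 -0.06  0.06] v 0.031
```

```bash
python3 -m pendant '[0,0,0.016,0,0,0,0.1, 0,0,0.016,0,0,0,0.1, 0,0,0.016,0,0,0,-1, 0,0,0.016,0,0,0,-1, 0,0,0.016,0,0,0,-1, 0,0,0.016,0,0,0,-1, 0,0,0.016,0,0,0,-1, 0,0,0.016,0,0,0,-1]' 45; python3 st.py
```

```text
time_s: 4.7
ee_pos: [0.4903, -0.1278, 0.0197]
eef_rot: [-3.141, -0.785, 1.553]
force: [0.1, 0.3, -0.2]
grip_width: 0.0207
grip_force: 45.0
q [-0.643  0.712  1.596  0.62   1.401 -0.916] tau1 -0.1 M [-0.31 -0.04  0.02] v 0.001
```

```bash
python3 -m pendant '[0.007,0,-0.007,0,0,0,-1, 0.014,0,-0.014,0,0,0,-1, 0.025,0,-0.025,0,0,0,-1, 0.035,0,-0.035,0,0,0,-1, 0.045,0,-0.045,0,0,0,-1, 0.06,0,-0.06,0,0,0,-1, 0.075,0,-0.075,0,0,0,-1, 0.09,0,-0.09,0,0,0,-1, 0.11,0,-0.11,0,0,0,-1, 0.13,0,-0.13,0,0,0,-1, 0.15,0,-0.15,0,0,0,-1, 0.15,0,-0.15,0,0,0,-1]'; python3 st.py; python3 meas.py w4
```

```text
time_s: 5.9
ee_pos: [0.4909, -0.1283, 0.1279]
eef_rot: [3.138, -0.783, 1.556]
force: [-0.6, 0.1, -0.8]
grip_width: 0.021
grip_force: 45.0
q [-0.643  0.541  1.57   0.61   1.559 -0.804] tau1 0.04 M [-0.56 -0.09 -0.01] v 0.035
q [-0.643  0.541  1.57   0.61   1.559 -0.804] tau1 0.04 F [-0.6  0.1 -0.8] [ 0.4909 -0.1283  0.1279] [ 3.1379 -0.7834  1.5558]
```

View pics/w4.png

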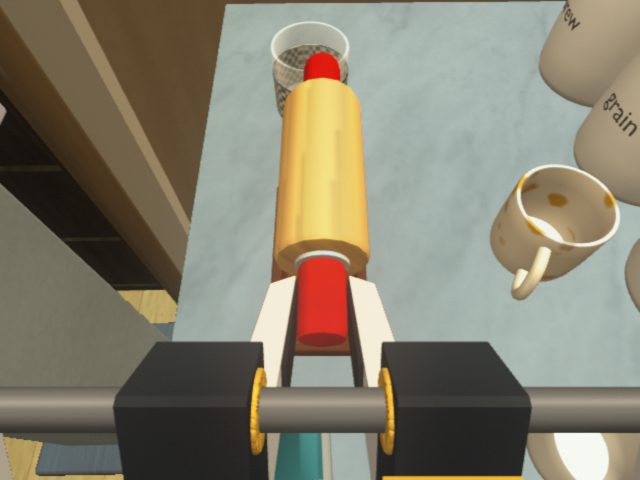

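The pin is out of the box and held level between the pads, red handle at (322,300). Next I'll estimate the droop.

```bash
python3 - <<'E'
from fit import *
p,o=pickle.load(open("w4.pkl","rb")); c=sorted(comps(p,"red"),key=lambda k:-k[1]); print(c)
n,f=c[0][0],c[1][0]
def pp(v,a,b):
    x,y,z,yaw,pit=v; q=pinpts([0,0,0,0],a,b); return Ro.from_euler('ZY',[yaw,pit]).apply(q)+[x,y,z]
g=np.array(o["ee_pos"])-.012*toolR(o)[:,2]; print("grip",g)
# v: slide along pin, x, yaw, pitch ; z from grip point
def P(u,a,b): 
    s,x,yaw,pit=u; d=Ro.from_euler('ZY',[yaw,pit]).apply([1,0,0]); return pp([*(np.array([x,g[1],g[2]])-s*d),yaw,pit],a,b)
F=lambda u:np.r_[(ext(p,P(u,.05,.086))-n)[[0,2,3]],(ext(p,P(u,-.05,-.086))-f)[[0,1,2]]]
r=least_squares(F,[.074,.49,-1.59,0],x_scale=[.01,.01,.1,.1]); print(r.x.round(4),r.fun.round(1))
E
```

```text
[(array([297, 257, 347, 345], dtype=int32), np.int32(4153)), (array([304,  52, 339,  80], dtype=int32), np.int32(789))]
grip [ 0.49076987 -0.1367604   0.13636696]
[ 0.073   0.4907 -1.5852 -0.0312] [-1.8  1.8 -0.2 -1.5  0.1  1.5]
```

```bash
python3 -m pendant '[-0.02,-0.001,-0.02,0,0,0,-1, -0.055,-0.004,-0.055,0,0,0,-1, -0.105,-0.008,-0.105,0,0,0,-1, -0.165,-0.014,-0.165,0,0,0,-1, -0.225,-0.02,-0.225,0,0,0,-1, -0.285,-0.025,-0.285,0,0,0,-1, -0.345,-0.03,-0.345,0,0,0,-1, -0.405,-0.035,-0.405,0,0,0,-1, -0.465,-0.04,-0.465,0,0,0,-1, -0.515,-0.04,-0.515,0,0,0,-1, -0.55,-0.04,-0.55,0,0,0,-1, -0.566,-0.04,-0.566,0,0,0,-1]'; python3 -m pendant '[0,0,0,0,0,0,-1,0,0,0,0,0,0,-1]'; python3 st.py; python3 meas.py w5
```

```text
time_s: 7.15
ee_pos: [0.4613, -0.5299, 0.1236]
eef_rot: [-3.139, -0.787, 1.549]
force: [0.1, -0.0, -1.3]
grip_width: 0.0212
grip_force: 45.0
time_s: 7.35
ee_pos: [0.4628, -0.5276, 0.1244]
eef_rot: [-3.14, -0.787, 1.552]
force: [0.4, 0.5, -1.3]
grip_width: 0.0217
grip_force: 45.0
q [-1.045  1.266  0.288  0.484  2.237 -0.852] tau1 -1.58 M [-0.55 -0.13 -0.02] v 0.037
q [-1.045  1.266  0.288  0.484  2.237 -0.852] tau1 -1.58 F [ 0.4  0.5 -1.3] [ 0.4628 -0.5276  0.1244] [-3.1401 -0.7867  1.5517]
```

View pics/w5.png

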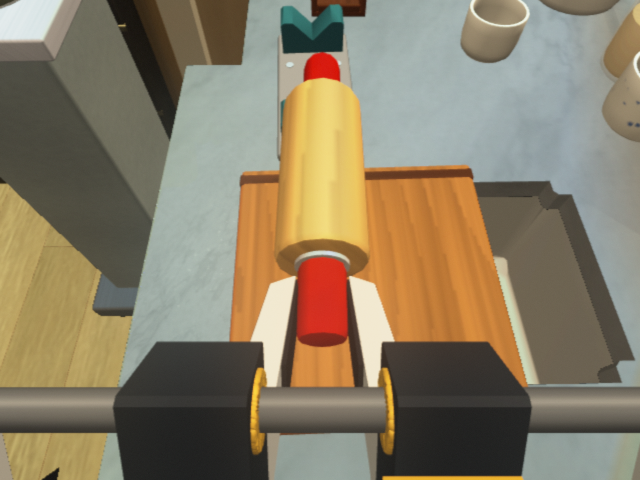

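The pin is over the board, which spans roughly (235–520, 170–430) in this view. Its middle is at about (0.464, -0.463). I'll lower it with a slight shift to +y, because joint 3 is close to its limit.

```bash
python3 -m pendant '[-0.008,0,0.014,0,0,0,-1, -0.02,0,0.034,0,0,0,-1, -0.033,0,0.054,0,0,0,-1, -0.048,0,0.078,0,0,0,-1, -0.062,0,0.1,0,0,0,-1, -0.074,0,0.12,0,0,0,-1, -0.084,0,0.136,0,0,0,-1, -0.09,0,0.146,0,0,0,-1, -0.093,0,0.15,0,0,0,-1, -0.093,0,0.15,0,0,0,-1, -0.093,0,0.15,0,0,0,-1]'; python3 st.py
```

```text
time_s: 8.5
ee_pos: [0.4637, -0.5078, 0.0404]
eef_rot: [3.141, -0.785, 1.553]
force: [0.1, -0.4, -1.1]
grip_width: 0.0208
grip_force: 45.0
q [-1.032  1.255  0.497  0.435  2.052 -0.945] tau1 0.1 M [-0.53 -0.05 -0.05] v 0.002
```

```bash
python3 -m pendant '[-0.003,0,0.003,0,0,0,-1,-0.006,0,0.006,0,0,0,-1,-0.008,0,0.008,0,0,0,-1,-0.008,0,0.008,0,0,0,-1]'; for i in 1 2 3; do python3 -m pendant '[-0.0015,0,0.0015,0,0,0,-1,-0.0025,0,0.0025,0,0,0,-1,-0.0025,0,0.0025,0,0,0,-1]' | grep -E "pos|force|rot"; done; python3 st.py
```

```text
time_s: 8.9
ee_pos: [0.4635, -0.5075, 0.034]
eef_rot: [-3.141, -0.786, 1.553]
force: [-0.3, -0.6, -0.3]
grip_width: 0.0207
grip_force: 45.0
ee_pos: [0.4636, -0.5076, 0.0324]
eef_rot: [-3.141, -0.785, 1.553]
force: [0.2, -0.2, -1.3]
grip_force: 45.0
ee_pos: [0.4636, -0.5075, 0.0306]
eef_rot: [-3.141, -0.785, 1.553]
force: [-0.0, 0.2, -1.4]
grip_force: 45.0
ee_pos: [0.4636, -0.5077, 0.0296]
eef_rot: [3.141, -0.785, 1.554]
force: [-0.5, -0.6, 4.4]
grip_force: 45.0
q [-1.032  1.268  0.497  0.432  2.04  -0.951] tau1 0.51 M [ 0.14 -0.06  0.08] v 0.003
```

```bash
python3 -m pendant '[0,0,0,0,0,0,-0.4, 0,0,0,0,0,0,-0.2, 0,0,0,0,0,0,0.1, 0,0,0,0,0,0,0.1, 0,0,0,0,0,0,0.1, 0,0,0,0,0,0,0.1,0,0,0,0,0,0,0.1,0,0,0,0,0,0,0.1]'; python3 -m pendant '[0,0,-0.03,0,0,0,0.1, 0,0,-0.09,0,0,0,0.1, 0,0,-0.16,0,0,0,0.1, 0,0,-0.22,0,0,0,0.4, 0,0,-0.26,0,0,0,0.8, 0,0,-0.26,0,0,0,1, 0,0,-0.26,0,0,0,1]'; python3 meas.py w6
python3 - <<'E'
from fit import *
p,o=pickle.load(open("w6.pkl","rb")); c=sorted(comps(p,"red"),key=lambda k:-k[1]); print(c)
E
```

```text
time_s: 10.6
ee_pos: [0.4636, -0.5076, 0.029]
eef_rot: [-3.141, -0.785, 1.553]
force: [0.4, 0.4, -0.1]
grip_width: 0.0515
grip_force: 0.0
time_s: 11.3
ee_pos: [0.4373, -0.5561, 0.1167]
eef_rot: [3.121, -0.764, 1.554]
force: [0.6, 0.2, -0.0]
grip_width: 0.0797
grip_force: 0.0
q [-1.09   1.297  0.235  0.462  2.246 -0.893] tau1 -1.28 F [ 0.6  0.2 -0. ] [ 0.4373 -0.5561  0.1167] [ 3.1215 -0.7636  1.5541]
[(array([341, 249, 374, 304], dtype=int32), np.int32(1554)), (array([335, 100, 361, 125], dtype=int32), np.int32(549))]
```

View pics/w6.png

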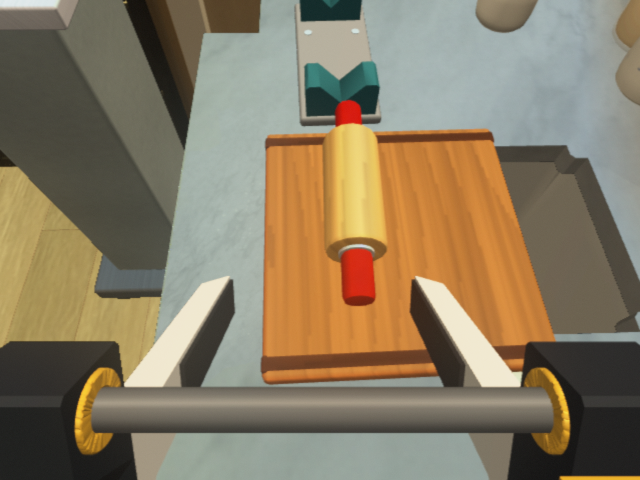

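The pin lies on the board, let go: right handle at (358,278), left at (348,112), with the rest just beyond. Now I'll move above the barrel for a grasp at 20° tilt.

```bash
cat > pf.py <<'E'
from fit import *
import sys
def pinfit(p,z,v0,ends=("n","f")):
    c=sorted(comps(p,"red"),key=lambda k:-k[0][3]); n=c[0][0]; f=c[1][0] if len(c)>1 else None; print([(k[0].tolist(),int(k[1])) for k in c])
    def F(u):
        v=[u[0],u[1],z,u[2]]; r=[(ext(p,pinpts(v,.05,.086))-n)[[0,2,3]]]
        if f is not None and "f" in ends: r.append((ext(p,pinpts(v,-.05,-.086))-f)[[0,1,2]])
        return np.concatenate(r)
    r=least_squares(F,v0,x_scale=[.01,.01,.1]); return r.x,r.fun
E
python3 - <<'E'
from pf import *
from station import status
p,o=pickle.load(open("w6.pkl","rb")); v,r=pinfit(p,.038,[.464,-.443,-1.57]); print(v.round(4),r.round(1))
o=status.get_obs()
print(rel(o,[v[0]+.0,v[1]-.02,.14],tilt(np.radians(20),v[2]+np.pi/2)))
E
```

```text
[([341, 249, 374, 304], 1554), ([335, 100, 361, 125], 549)]
[ 0.4639 -0.4437 -1.5872] [-1.7  1.   1.9 -0.9 -3.3  1.6]
[ 0.1671  0.048   0.094   0.0121 -0.2648 -0.0029]
```

```bash
python3 -m pendant '[0.06,0.016,0.03,0.004,-0.088,-0.001,1, 0.12,0.032,0.06,0.008,-0.176,-0.002,1, 0.167,0.048,0.094,0.012,-0.265,-0.003,1, 0.167,0.048,0.094,0.012,-0.265,-0.003,1, 0.167,0.048,0.094,0.012,-0.265,-0.003,1, 0.167,0.048,0.094,0.012,-0.265,-0.003,1, 0.167,0.048,0.094,0.012,-0.265,-0.003,1]'; python3 st.py; python3 meas.py w7
python3 - <<'E'
from pf import *
p,o=pickle.load(open("w7.pkl","rb")); v,r=pinfit(p,.038,[.464,-.443,-1.57]); print(v.round(4),r.round(1)); print(comps(p,"teal"))
R=tilt(np.radians(20),-.017); print(rel(o,np.array([.4637,-.4437,.038])+.017*R[:,2],R))
E
```

```text
time_s: 12.05
ee_pos: [0.4639, -0.4637, 0.1398]
eef_rot: [-3.141, -0.351, 1.555]
force: [0.6, -0.5, 0.4]
grip_width: 0.094
grip_force: 0.0
q [-0.928  0.765  1.016  0.212  1.641 -0.927] tau1 2.17 M [-0.17 -0.06 -0.01] v 0.038
q [-0.928  0.765  1.016  0.212  1.641 -0.927] tau1 2.17 F [ 0.6 -0.5  0.4] [ 0.4639 -0.4637  0.1398] [-3.1414 -0.3511  1.5546]
[([308, 340, 338, 386], 1380), ([307, 139, 338, 185], 1333)]
[ 0.4646 -0.4434 -1.5832] [-1.2  1.2  4.4 -0.  -4.9  0. ]
[(array([272,  70, 361, 128], dtype=int32), np.int32(4499))]
[-0.0325 -0.0009  0.2389 -0.0003 -0.0013  0.0005]
```

```bash
python3 -m pendant '[-0.032,0,0.04,0,0,0,0.6, -0.032,0,0.09,0,0,0,0.5, -0.032,0,0.14,0,0,0,0.5, -0.032,0,0.18,0,0,0,0.5, -0.032,0,0.215,0,0,0,0.5, -0.032,0,0.23,0,0,0,0.5, -0.032,0,0.235,0,0,0,0.5, -0.032,0,0.235,0,0,0,0.5]'; python3 st.py; python3 -m pendant '[0,0,0,0,0,0,-1,0,0,0,0,0,0,-1,0,0,0,0,0,0,-1,0,0,0,0,0,0,-1,0,0,0,0,0,0,-1,0,0,0,0,0,0,-1]' 30
```

```text
time_s: 12.9
ee_pos: [0.4638, -0.4392, 0.0238]
eef_rot: [-3.141, -0.35, 1.553]
force: [0.9, -0.6, 0.8]
grip_width: 0.0708
grip_force: 0.0
q [-0.907  0.84   1.168  0.22   1.414 -0.955] tau1 0.11 M [-0.16 -0.1   0.04] v 0.017
time_s: 13.5
ee_pos: [0.464, -0.4388, 0.0242]
eef_rot: [3.142, -0.349, 1.554]
force: [0.6, -0.8, 3.0]
grip_width: 0.0431
grip_force: 30.0
```

```bash
python3 -m pendant '[0.003,0,-0.008,0,0,0,-1, 0.009,0,-0.024,0,0,0,-1, 0.018,0,-0.05,0,0,0,-1, 0.03,0,-0.08,0,0,0,-1, 0.042,0,-0.115,0,0,0,-1, 0.053,0,-0.145,0,0,0,-1, 0.06,0,-0.165,0,0,0,-1, 0.062,0,-0.17,0,0,0,-1, 0.062,0,-0.17,0,0,0,-1]'; python3 st.py; python3 - <<'E'
from h import *
from station import status
o=status.get_obs(); d=np.array(o["ee_pos"])-[.4638,-.4437,.038+o["ee_pos"][2]-.0242]
print(d, rel(o,[.460,-.255+.0049,o["ee_pos"][2]],tilt(np.radians(20),.024)))
E
```

```text
time_s: 14.4
ee_pos: [0.464, -0.4386, 0.1146]
eef_rot: [-3.141, -0.35, 1.554]
force: [-0.1, 0.6, -2.2]
grip_width: 0.0432
grip_force: 30.0
q [-0.907  0.739  1.119  0.217  1.56  -0.922] tau1 0.01 M [-0.24 -0.03 -0.05] v 0.018
[ 0.00015084  0.00509259 -0.0138    ] [ 3.540e-01 -1.420e-02  1.291e-01  8.800e-03 -3.000e-04 -2.440e-02]
```

```bash
python3 -m pendant '[0.02,-0.001,0.007,0.001,0,-0.002,-1, 0.06,-0.002,0.022,0.002,0,-0.004,-1, 0.12,-0.005,0.044,0.003,0,-0.008,-1, 0.18,-0.007,0.066,0.005,0,-0.012,-1, 0.24,-0.01,0.088,0.007,0,-0.018,-1, 0.3,-0.012,0.109,0.008,0,-0.022,-1, 0.335,-0.014,0.122,0.009,0,-0.024,-1, 0.354,-0.014,0.129,0.009,0,-0.024,-1, 0.354,-0.014,0.129,0.009,0,-0.024,-1, 0.354,-0.014,0.129,0.009,0,-0.024,-1, 0.354,-0.014,0.129,0.009,0,-0.024,-1]'; python3 st.py; python3 meas.py w8
python3 - <<'E'
from fit import *
p,o=pickle.load(open("w8.pkl","rb")); print([(k,comps(p,k,20)) for k in ("red","teal")])
E
```

```text
time_s: 15.5
ee_pos: [0.46, -0.251, 0.1142]
eef_rot: [-3.141, -0.35, 1.593]
force: [-0.6, -1.0, -1.2]
grip_width: 0.0432
grip_force: 30.0
q [-0.703  0.465  1.557  0.264  1.365 -0.812] tau1 0.39 M [-0.22 -0.06 -0.03] v 0.004
q [-0.703  0.465  1.557  0.264  1.365 -0.812] tau1 0.39 F [-0.6 -1.  -1.2] [ 0.46   -0.251   0.1142] [-3.1407 -0.3498  1.5932]
[('red', [(array([297, 107, 346, 186], dtype=int32), np.int32(3667)), (array([295, 453, 349, 479], dtype=int32), np.int32(1338))]), ('teal', [(array([272, 165, 295, 194], dtype=int32), np.int32(592)), (array([349, 164, 370, 193], dtype=int32), np.int32(578))])]
```

View pics/w8.png

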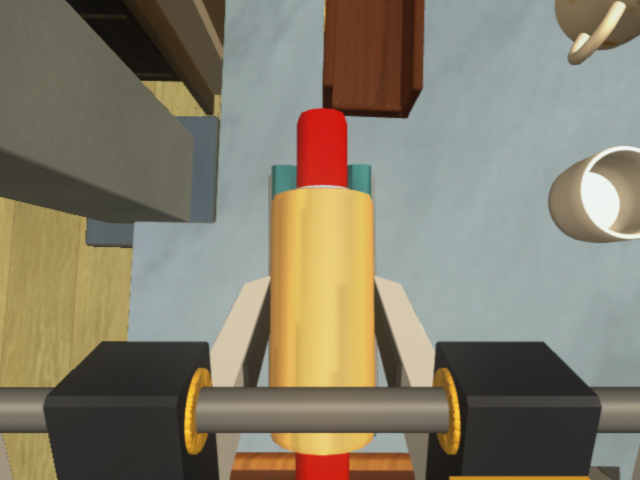

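The wrist view shows the pin held above the rest, with its left handle at (322,147). The far block peeks out evenly on both sides, at columns 272 and 370, top row 165. Next I'll work out the relative offset.

```bash
cat > rel2.py <<'E'
from fit import *
V={f:pickle.load(open(f+".pkl","rb"))[0] for f in ("w1","w2","w7","w8")}
E=lambda f,i:sorted(comps(V[f],"teal"),key=lambda k:k[0][1])[i][0]
e8=np.array([272,164,370,0]);e8[:]
def rr(v,use=("w1","w2","w7","w8")):
    v=[v[0],v[1],0,v[2]]; r=[]
    if "w1" in use: r+=[ext(V["w1"],blockpts(v,-1))-E("w1",0),ext(V["w1"],blockpts(v,1))-E("w1",1)]
    if "w2" in use: r+=[ext(V["w2"],blockpts(v,-1))-E("w2",0),(ext(V["w2"],blockpts(v,1))-E("w2",1))[[0,2]]]
    if "w7" in use: r+=[ext(V["w7"],blockpts(v,1))-E("w7",0)]
    if "w8" in use: r+=[(ext(V["w8"],blockpts(v,-1))-e8)[:3]]
    return np.concatenate(r)
for u in (("w1","w2","w7","w8"),("w8","w2"),("w7","w8"),("w7",)):
    r=least_squares(rr,[.46,-.255,-1.55],kwargs=dict(use=u),x_scale=[.01,.01,.1],loss="soft_l1"); print(u,r.x.round(4),r.fun.round(1))
p,o=pickle.load(open("w8.pkl","rb")); z=o["ee_pos"][2]+.0138
def rp(v):
    a=ext(p,pinpts([v[0],v[1],z,v[2]],-.05,-.086)); return np.r_[(a-[297,107,346,186])[:3]]
for yw in (-1.548,): 
    r=least_squares(lambda u:rp([u[0],u[1],yw]),[.46,-.255],x_scale=[.01,.01]); print("pin",r.x.round(4),r.fun.round(1))
# top view cross check of rest and pin
from station import vision,silhouettes
t=vision.camera("top"); pickle.dump(t,open("t3.pkl","wb")); im=cv2.resize(t["pixels"][230:330,230:400],None,fx=4,fy=4); cv2.imwrite("pics/t3.png",im[:,:,::-1])
t0=pickle.load(open("p0.pkl","rb"))["top"]; c=[k for k in comps(t0,"teal",20)]; print("top",c)
E
python3 rel2.py
```

```text
('w1', 'w2', 'w7', 'w8') [ 0.4599 -0.2549 -1.5486] [-0.  -0.3  1.8  0.8 -1.7 -0.8  0.9  3.  -0.7 -1.1  2.   1.9 -3.1  0.2
 -2.  -1.4  0.8  1.2 -0.8 -0.6  2.8]
('w8', 'w2') [ 0.46   -0.2552 -1.5446] [-1.  -1.   1.8  2.2 -2.5  0.7 -1.1 -0.3  2.5]
('w7', 'w8') [ 0.4599 -0.2553 -1.5514] [-2.2 -0.8  0.5  1.6 -0.6 -0.1  3. ]
('w7',) [ 0.4627 -0.255  -1.5808] [-0.9 -0.   0.9 -0. ]
pin [ 0.46   -0.2585] [-1. -0.  1.]
top [(array([337, 261, 350, 282], dtype=int32), np.int32(198)), (array([290, 268, 302, 292], dtype=int32), np.int32(208))]
```

```bash
python3 - <<'E'
from fit import *
p,o=pickle.load(open("w8.pkl","rb")); z=o["ee_pos"][2]+.0138
for y in (-.2585,-.2560,-.2535):
    b=ext(p,pinpts([.46,y,z,-1.548],-.05,.05,.022)); print(y,b.round(1))
im=p["pixels"].astype(int)
for c in (285,322,360): print(c,[(r,im[r,c].tolist()) for r in list(range(182,202,2))+list(range(436,458,2))])
E
```

```text
-0.2585 [267.6 187.7 374.9 462.7]
-0.256 [267.8 181.2 375.  455.5]
-0.2535 [268.1 174.7 375.  448.2]
285 [(182, [77, 133, 124]), (184, [81, 136, 127]), (186, [81, 136, 126]), (188, [82, 137, 126]), (190, [95, 137, 124]), (192, [195, 147, 79]), (194, [199, 146, 73]), (196, [196, 145, 73]), (198, [197, 147, 75]), (200, [196, 146, 73]), (436, [224, 170, 84]), (438, [223, 171, 85]), (440, [224, 170, 85]), (442, [224, 171, 85]), (444, [215, 161, 80]), (446, [205, 152, 74]), (448, [193, 149, 88]), (450, [164, 171, 165]), (452, [137, 113, 95]), (454, [137, 75, 35]), (456, [158, 86, 38])]
322 [(182, [205, 41, 29]), (184, [204, 75, 69]), (186, [203, 210, 211]), (188, [224, 186, 112]), (190, [230, 197, 117]), (192, [230, 198, 117]), (194, [229, 197, 115]), (196, [230, 199, 116]), (198, [230, 198, 117]), (200, [231, 199, 117]), (436, [235, 206, 121]), (438, [235, 206, 121]), (440, [235, 205, 121]), (442, [236, 208, 123]), (444, [236, 207, 122]), (446, [236, 208, 123]), (448, [235, 206, 120]), (450, [235, 205, 114]), (452, [235, 205, 110]), (454, [233, 197, 101]), (456, [208, 55, 32])]
360 [(182, [80, 141, 132]), (184, [78, 140, 131]), (186, [80, 138, 130]), (188, [79, 139, 131]), (190, [89, 141, 128]), (192, [215, 189, 105]), (194, [227, 195, 100]), (196, [227, 196, 99]), (198, [228, 197, 98]), (200, [228, 197, 99]), (436, [229, 190, 95]), (438, [229, 190, 96]), (440, [229, 189, 95]), (442, [228, 189, 92]), (444, [228, 183, 88]), (446, [228, 178, 86]), (448, [201, 169, 121]), (450, [159, 167, 163]), (452, [146, 129, 111]), (454, [135, 75, 36]), (456, [141, 77, 35])]
```

```bash
python3 -m pendant '[-0.003,0,0.01,0,0,0,-1,-0.01,0,0.035,0,0,0,-1,-0.02,0,0.06,0,0,0,-1,-0.027,0,0.085,0,0,0,-1,-0.032,0,0.1,0,0,0,-1,-0.032,0,0.101,0,0,0,-1,-0.032,0,0.101,0,0,0,-1]'; python3 st.py; python3 meas.py w9
python3 - <<'E'
from fit import *
p,o=pickle.load(open("w9.pkl","rb")); z=o["ee_pos"][2]+.0138
print(z,[(k,[(a.tolist(),int(b)) for a,b in comps(p,k,20)]) for k in ("red","teal")])
im=p["pixels"].astype(int)
y=o["ee_pos"][1]
for d in (-.008,-.006,-.004): print(d,ext(p,pinpts([.46,y+d,z,-1.548],-.05,.05,.022)).round(1),ext(p,pinpts([.46,y+d,z,-1.548],-.05,-.086,.011)).round(1))
for yr in (-.253,-.255,-.257): print(yr,ext(p,blockpts([.46,yr,0,-1.548],-1)).round(1))
c=p["pixels"][90:320,220:420]; cv2.imwrite("pics/w9c.png",cv2.resize(c,None,fx=2.5,fy=2.5)[:,:,::-1])
E
```

```text
time_s: 16.3
ee_pos: [0.4601, -0.2479, 0.0615]
eef_rot: [-3.141, -0.35, 1.594]
force: [-0.1, 0.1, -0.5]
grip_width: 0.0436
grip_force: 30.0
q [-0.699  0.531  1.596  0.273  1.262 -0.838] tau1 0.02 M [-0.26 -0.11  0.04] v 0.015
q [-0.699  0.531  1.596  0.273  1.262 -0.838] tau1 0.02 F [-0.1  0.1 -0.5] [ 0.4601 -0.2479  0.0615] [-3.1408 -0.3499  1.5942]
0.0753015143766948 [('red', [([297, 109, 346, 186], 3636), ([296, 453, 348, 479], 1327)]), ('teal', [([348, 143, 382, 201], 1707), ([260, 144, 295, 202], 1797), ([258, 433, 294, 479], 1349), ([350, 433, 388, 479], 1397)])]
-0.008 [267.4 189.  374.7 464.2] [296.  108.2 347.1 203.6]
-0.006 [267.5 183.8 374.7 458.4] [296.1 103.5 347.2 199.2]
-0.004 [267.7 178.6 374.8 452.6] [296.3  98.8 347.3 194.9]
-0.253 [258.5 138.8 385.1 207.5]
-0.255 [258.4 142.6 385.1 210.9]
-0.257 [258.2 146.4 385.1 214.3]
```

View pics/w9c.png

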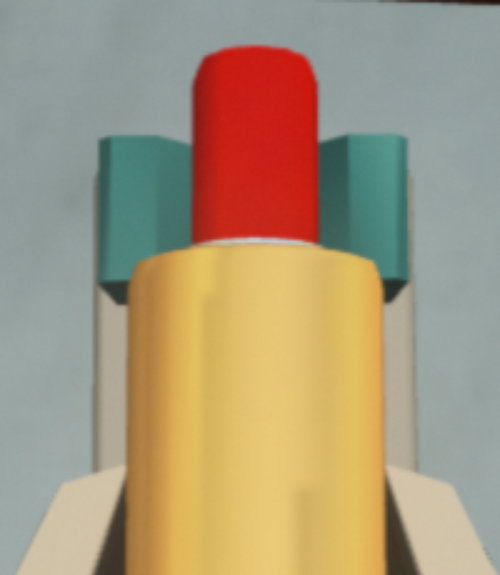

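The crop shows the handle centred between the block's two prongs, left 99–192 and right 319–408 in crop pixels, so it is well centred across the groove. Only the offset along the pin still needs a check.

```bash
python3 - <<'E'
from fit import *
p,o=pickle.load(open("w9.pkl","rb"))
for yr in (-.253,-.255,-.257):
    R=Ro.from_euler('z',-1.548); print(yr,[[round(float(proj(p,R.apply([s,l,.044])+[.46,yr,0])[1]),1) for l in (-.028,.028)] for s in (-.084,-.054,.054)])
im=p["pixels"].astype(int)
for c in (267,280,370,376): print(c,[r for r in range(120,478) if np.abs(im[r,c]-im[r-1,c]).sum()>25])
for yr in (0,): print([round(float(proj(p,Ro.from_euler('z',-1.548).apply([s,l,.044])+[.46,-.255,0])[0]),1) for s in (-.084,-.054,.054) for l in (-.032,.032)])
E
```

```text
-0.253 [[138.8, 139.0], [196.7, 196.9], [417.3, 417.6]]
-0.255 [[142.6, 142.8], [200.6, 200.8], [421.6, 421.9]]
-0.257 [[146.4, 146.6], [204.5, 204.7], [425.9, 426.2]]
267 [144, 145, 202, 203, 211, 212, 213, 277, 285, 286, 287, 288, 289, 290, 291, 341, 342, 343, 344, 346, 347, 386, 387, 388, 433, 434]
280 [144, 145, 192, 193, 194, 386, 387, 388, 433, 434, 446, 447]
370 [143, 144, 195, 196, 197, 198, 199, 386, 387, 388, 432, 433, 434, 441, 442, 443]
376 [143, 144, 201, 202, 209, 210, 211, 212, 276, 281, 283, 284, 285, 286, 287, 288, 289, 337, 338, 339, 341, 342, 343, 386, 387, 388, 431, 433]
[259.3, 384.5, 258.4, 385.1, 255.0, 387.5]
```

```bash
python3 -m pendant '[-0.004,0,0.003,0,0,0,-1,-0.007,0,0.01,0,0,0,-1,-0.011,0,0.02,0,0,0,-1,-0.013,0,0.027,0,0,0,-1,-0.013,0,0.027,0,0,0,-1]'; python3 st.py; python3 -m pendant '[-0.003,0,0.008,0,0,0,-1,-0.006,0,0.016,0,0,0,-1,-0.009,0,0.024,0,0,0,-1,-0.0105,0,0.0285,0,0,0,-1,-0.0105,0,0.0285,0,0,0,-1]'; python3 st.py
```

```text
time_s: 16.85
ee_pos: [0.4598, -0.2491, 0.0459]
eef_rot: [-3.14, -0.351, 1.594]
force: [0.8, 0.0, -0.6]
grip_width: 0.0434
grip_force: 30.0
q [-0.701  0.555  1.601  0.275  1.236 -0.848] tau1 -0.03 M [-0.25 -0.06 -0.  ] v 0.01
time_s: 17.35
ee_pos: [0.4599, -0.2493, 0.031]
eef_rot: [-3.14, -0.35, 1.594]
force: [0.4, -0.6, -0.8]
grip_width: 0.0432
grip_force: 30.0
q [-0.701  0.578  1.607  0.278  1.208 -0.856] tau1 -0.01 M [-0.14 -0.07  0.03] v 0.008
```

```bash
for i in 1 2; do python3 -m pendant '[-0.001,0,0.0028,0,0,0,-1,-0.0014,0,0.0038,0,0,0,-1,-0.0014,0,0.0038,0,0,0,-1]' | grep -E "ee_pos|^force"; done; python3 -m pendant '[-0.0004,0,0.001,0,0,0,-1,-0.0007,0,0.0019,0,0,0,-1,-0.0007,0,0.0019,0,0,0,-1]'; python3 st.py
```

```text
ee_pos: [0.46, -0.2494, 0.0294]
force: [0.3, 0.2, -0.7]
ee_pos: [0.46, -0.2494, 0.0273]
force: [-0.4, 0.1, -1.7]
time_s: 18.25
ee_pos: [0.4601, -0.2494, 0.0265]
eef_rot: [-3.141, -0.35, 1.594]
force: [0.5, 0.5, 2.0]
grip_width: 0.0434
grip_force: 30.0
q [-0.701  0.585  1.608  0.279  1.199 -0.859] tau1 -0.16 M [-0.13 -0.08  0.06] v 0.002
```

```bash
python3 -m pendant '[-0.0004,0,0.001,0,0,0,-1,-0.0005,0,0.0014,0,0,0,-1,-0.0005,0,0.0014,0,0,0,-1,-0.0005,0,0.0014,0,0,0,-1]'; python3 st.py; python3 meas.py w10; python3 - <<'E'
from fit import *
p,o=pickle.load(open("w10.pkl","rb"))
print([(k,[(a.tolist(),int(b)) for a,b in comps(p,k,20)]) for k in ("red","teal")])
y=o["ee_pos"][1]
for d in (-.008,-.006,-.004): print(d,ext(p,pinpts([.46,y+d,.04,-1.548],-.05,.05,.022)).round(1))
for yr in (-.253,-.255,-.257): print(yr,[round(float(proj(p,Ro.from_euler('z',-1.548).apply([s,.028,.044])+[.46,yr,0])[1]),1) for s in (-.084,-.054)])
im=p["pixels"].astype(int)
for c in (267,322,376): print(c,[r for r in range(100,478) if np.abs(im[r,c]-im[r-1,c]).sum()>25])
E
```

```text
time_s: 18.65
ee_pos: [0.4602, -0.2495, 0.0263]
eef_rot: [-3.142, -0.35, 1.595]
force: [-1.8, 1.8, 6.5]
grip_width: 0.0437
grip_force: 30.0
q [-0.701  0.586  1.608  0.279  1.199 -0.859] tau1 -0.11 M [0.4  0.18 0.32] v 0.002
q [-0.701  0.586  1.608  0.279  1.199 -0.859] tau1 -0.11 F [-1.8  1.8  6.5] [ 0.4602 -0.2495  0.0263] [-3.1415 -0.3496  1.5946]
[('red', [([297, 108, 346, 186], 3690), ([297, 453, 349, 479], 1313)]), ('teal', [([247, 115, 295, 187], 3356), ([347, 114, 394, 192], 3227), ([244, 436, 294, 479], 1616), ([351, 438, 401, 479], 1551)])]
-0.008 [267.  189.  374.3 464.1]
-0.006 [267.2 183.9 374.3 458.3]
-0.004 [267.4 178.7 374.4 452.5]
-0.253 [109.1, 177.9]
-0.255 [113.7, 182.6]
-0.257 [118.2, 187.3]
267 [115, 116, 184, 185, 198, 199, 200, 228, 229, 230, 243, 244, 276, 277, 285, 286, 287, 288, 289, 290, 291, 292, 340, 341, 342, 343, 347, 372, 373, 386, 387, 388, 401, 431, 449, 450]
322 [107, 108, 109, 184, 185, 186, 187, 188, 386, 387, 388, 432, 433, 434, 455, 456]
376 [114, 115, 183, 184, 197, 198, 199, 228, 229, 241, 242, 243, 276, 281, 283, 284, 285, 286, 287, 288, 289, 337, 338, 339, 341, 342, 343, 371, 372, 373, 386, 387, 388, 401, 448, 449]
```

Both handles are down: the axis is at about 40 mm and the along offset is about 0. There is a light 8 N of seating force. Releasing.

```bash
python3 -m pendant '[0,0,0,0,0,0,0.0, 0,0,0,0,0,0,0.2, 0,0,0,0,0,0,0.4, 0,0,0,0,0,0,0.4, 0,0,0,0,0,0,0.4, 0,0,0,0,0,0,0.4,0,0,0,0,0,0,0.4]'; python3 -m pendant '[0,0,-0.02,0,0,0,0.4, 0,0,-0.06,0,0,0,0.4, 0,0,-0.12,0,0,0,0.4, 0,0,-0.18,0,0,0,0.4, 0,0,-0.24,0,0,0,0.4, 0,0,-0.28,0,0,0,0.4,0,0,-0.28,0,0,0,0.4,0,0,-0.28,0,0,0,0.4]'; python3 st.py; python3 meas.py w11; python3 - <<'E'
from pf import *
p,o=pickle.load(open("w11.pkl","rb")); v,r=pinfit(p,.04,[.46,-.255,-1.55]); print(v.round(4),r.round(1)); print([(a.tolist(),int(b)) for a,b in comps(p,"teal")])
E
```

```text
time_s: 19.4
ee_pos: [0.46, -0.2494, 0.0256]
eef_rot: [-3.141, -0.35, 1.594]
force: [-0.7, -0.3, -0.3]
grip_width: 0.0656
grip_force: 0.0
time_s: 20.2
ee_pos: [0.4611, -0.2973, 0.1569]
eef_rot: [-3.141, -0.35, 1.594]
force: [0.0, -0.4, 0.1]
grip_width: 0.0659
grip_force: 0.0
q [-0.76   0.479  1.428  0.246  1.489 -0.835] tau1 -0.46 M [-0.21 -0.11 -0.05] v 0.022
q [-0.76   0.479  1.428  0.246  1.489 -0.835] tau1 -0.46 F [ 0.  -0.4  0.1] [ 0.4611 -0.2973  0.1569] [-3.1408 -0.3497  1.5939]
[([309, 304, 337, 350], 1320), ([308, 115, 335, 158], 1153)]
[ 0.46   -0.2556 -1.5417] [-1.6  1.   2.6 -0.9 -2.9  1.6]
[([279, 119, 306, 159], 1064), ([337, 118, 363, 164], 1095), ([279, 305, 306, 347], 1118), ([340, 305, 367, 347], 946)]
```

View pics/w11.png

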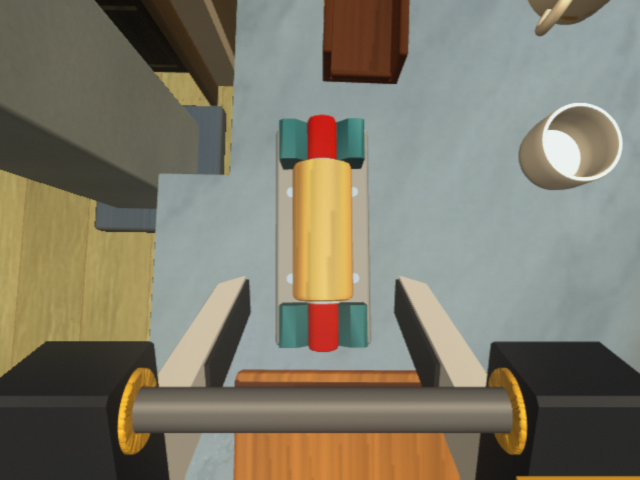

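The pin lies seated in the rest: handles centred in both blocks at (322,138) and (323,327), barrel between them, and the gripper clear.

```bash
python3 -c "
from station import order; print(order.hand_in())"
```

```text
the job is handed in; nothing more can be done
None
```

The pin is lying on the grey rest with both handles settled in the V grooves. It was laid down and let go on the board first, the mug, pot and glass were not touched, and the job was handed in at about 20 s; no verdict came back.

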